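# Take the wheel off the slanted spindle and put it away in the locked-out tray

## Robot

A 7-joint arm with a two-finger parallel gripper is mounted at the origin on a cart in front of the work surface, level with it; the furniture and walls round the work are solid. World frame = base frame: x ahead of the robot, y to its left, z up, the work surface at z = 0. Lengths are in m, angles in rad, forces in N, time in s.
With the tool pointing down it reaches from about 0.4 to 0.875 m from the base axis. Payload 19.3 kg.
Tool frame: the origin (TCP) lies midway between the tips of the shut fingers; the grasp point (between the pads) lies 19 mm behind it; z points along the fingers, y is the line along which they close (so a half turn about z gives the same grasp; the last joint's range is limited). The gripper opens to 85 mm and grips with 20 to 120 N. Pads are 22 mm wide; open, the fingers measure 114 mm over their backs; the gripper's body (76 mm by 85 mm) begins 54 mm behind the grasp point. The pads swing forward as they close: fully open they stand 13 mm farther back than shut.
Start: joints at [1.192, 0.521, -0.036, 1.599, 0.021, 1.021, -0.113], TCP at [0.19, -0.595, 0.231] pointing down, gripper open.
Joint ranges: [-2.91, 2.91], [-0.3, 2.13], [-1.5, 1.42], [0.17, 2.43], [-1.26, 4.41], [0.16, 1.93], [-2.52, 2.52]. Speed limits (rad/s): [1.89, 1.89, 2.39, 2.39, 3.01, 3.01, 3.01].

## Interface

Orientations are given as [roll, pitch, yaw] about the fixed x, y, z axes, in that order (R = Rz(yaw) Ry(pitch) Rx(roll)).
In Python, from workcell import * gives the robot as it stands. The module is installed in compiled form; this text tells all that it offers.
- The arm moves only by the tool play_rows, never from a script. Its argument "deltas" is a list of rows, each a list of 7 numbers: the shift along the tool's x, y, z in units of 500 mm (1.0 is 500 mm), then the turn, a rotation vector about the tool's x, y, z in units of 120 degrees (1.0 is 120 degrees), then the closure, from 0 (fully open) to 1 (shut). A call has 1 to 10 rows; each row is the pose to reach, as a shift and turn from the pose commanded when the call began, along the tool's axes at that moment; what a row does not reach only later rows make up. A row lasts 1/10 s, in which the tool goes at most 50 mm and 8.59 degrees, less where a joint would pass 70% of its speed; a pose out of reach is approached as far as the arm can. A call with a number of a shift or a turn outside -1 to 1 is refused whole. A call with a gripper value outside its range is refused whole. The fingers move at their own pace and stop on an object; "newtons" is the grip in N (left out, the last holds). Time passes only in rows, so rows that repeat a pose let the fingers close. It gives the time, the measured TCP pose, the force, the opening and the grip force at its end, in the units of the state.
- observe(): the state, without advancing time (a new reading comes with each control period).
- grab_frame(name): name is "side" or "top" or "wrist"; returns the picture (420x560x3 uint8, red, green, blue); there is no depth.
- get_calibration(name): a dict with "fovy" (degrees; the focal length in pixels is half the picture's height over the tangent of half this angle, whatever the lens; pixels are square), "cx", "cy" (the principal point, pixels), "xyz" and "rotation" of the camera in the world. Camera axes: x right, y down, z forward; pixel columns grow to the right and rows downward; lengths in m; the calibration is good to about 2 mm. A picture is of the moment at which its call begins: read the wrist's pose just before it. get_calibration takes no time and is no camera call; for the wrist camera it gives the pose at the moment of the call.
- job_done(): hands the job in; it is judged then, once.
The state is a dict: "clock": time; "qpos": joint angles; "qd": joint speeds; "joint_efforts": joint torques, N m; "position": TCP position; "tool_rot": TCP orientation; "force": force on the tool from outside, world axes, zero at the start; "moment": the same for the moment, N m; "grip_width": finger opening in m; "finger_force": force on a finger pad.
Only numpy, scipy, OpenCV 4.12 (cv2) and the standard library are available. Lean on these libraries where they do the work, as an engineer would, in place of code of your own. Each camera call takes 0.05 s, during which the arm holds its last target. There are 200 camera calls.

## Task

Slide the rubber-tyred wheel off the open upper end of the slanted spindle and stand it on edge in the plywood slot across the middle of the pulled-out tray: set it down in the slot and let go, do not drop it. Only then press the black pad of the tray's release lever right down and push the tray fully home, with the wheel still standing in its slot. Leave the other things on the bench where they are.

Things in the scene. Friction and masses are not known exactly. Their poses are not given: they have to be found in the camera images.
- wheel: Plywood wheel with black rubber tyre, 90 mm across, 20 mm thick (disc and tyre flush), 23 mm bore right through; about 0.16 kg. Origin at its centre, z along its axle. It starts hanging by its bore on the spindle. The rim is too wide to grip across: grip the upper rim over its 20 mm thickness, tool tilted like the spindle frame's x.
- spindle: Fixed spindle. z runs along it to its open end (towards the right, -y, of the bench), rising 28 degrees above level; x is square to that, pointing down, 28 degrees off vertical (fingers along +x, closing along z, straddle the wheel); y is level. Origin on the axis amid the parked wheel's thickness, 100 mm above the table. Bare rod 16 mm thick, z = -10 to +74 mm.
- spindle_tip (a point): The rounded open end of the spindle, on its axis; the wheel is off when its centre is over 10 mm beyond. At the other end, behind the wheel (spindle z = -10 to -55 mm), is a shoulder 28 mm across against which the wheel rests, then a clamp head (40 mm wide, 36 mm high) on a post and steel foot.
- slot (a point): Middle of the slot floor in the tray, 14 mm above the table, moves with the tray. x points the way the tray goes home (away from the robot, across the slot), y along the slot, z up. Plywood walls 34 mm high, 29 mm apart, flaring out above to 44 mm; 8 mm chocks at y = +-28 mm and beyond stop rolling. A wheel standing there has its axle along x, its centre 45 mm above this point.
- tray_front (a point): Middle of the grey tray's outer front face (towards the robot), 35 mm above the table; same axes as slot. The front panel is 124 mm wide, from 8 to 60 mm above the table: push it along +x. The tray is 130 mm long (x), 116 mm wide; its sides reach 48 mm above the table.
- tray (a joint): How far the tray has gone home, in m: 0 pulled fully out (start), 0.09 fully home. It slides with about 2 N of friction and stays where it is left. Until the release lever is pressed a pawl stops it within about 3 mm.
- lever_pad (a point): Middle of the upper face of the release lever's black pad, at the left (+y) side of the tray: 28 mm (x) by 34 mm (y), 6 mm thick, level and 54 mm above the table when up; axes then as slot. The lever pivots 42 mm farther along +x and 14 mm lower; pressing the pad down lifts the pawl.
- release_lever (a joint): Angle of the release lever in rad: 0 up (locked, starts within 0.06 of it), 0.5 pressed right down (pad about 20 mm lower). The pawl is clear from about 0.3. It takes about 4 N and stays where it is left.
- marker: Bystander: pen 16 x 120 x 16 mm with black cap, lying between the stand and the tray. Origin under its middle, length along its y.
- small_wheel: Bystander: small grooved beech pulley, 40 mm in diameter, 22 mm high, lying flat. Origin under its middle.
- board: Bystander: circuit board 53 x 78 x 14 mm lying flat. Origin under its middle.
- screwdriver: Bystander: screwdriver 31 x 124 x 35 mm lying on the table at the left. Origin under its middle, length along its y.
There are look-alikes about, which are no part of the job. Of the things like the wheel, leave any that is blue or orange; of the rest the larger one is meant.

How it is judged:
By the outcome, as a careful person would: the job done as asked, in the order asked, and still so for the second after the job is handed in, with the robot touching nothing.
It also fails if it takes over 64 s, if anything falls off the work surface, if the arm or the gripper's body presses on something with over 40 N, if the wrist force passes 120 N, or if a joint passes its speed limit or range.

## Working session

There is one attempt and no reset: what is moved stays moved. The work goes in short steps, Python scripts to look and compute and a tool call to move; the robot and the scene stay as the last step left them, time stands still between calls to the robot, and variables do not carry over. Pictures are saved under pics/ and viewed, at most 10 in all, crops included, and the job is handed in when it is done.

Besides the shell and the picture viewer there is one more tool, called after "Emit:" in YAML: its name, and indented under it one key for each argument. play_rows: Moves the arm, as the interface text tells. Its arguments: {"type":"object","properties":{"deltas":{"type":"array"},"newtons":{"type":"number"}},"required":["deltas"]}

```bash
mkdir -p pics
python3 - <<'E'
from workcell import *
import cv2
for n in("side","top"):
    c=get_calibration(n);print(n,c)
    cv2.imwrite(f"pics/{n}0.png",grab_frame(n)[:,:,::-1])
s=observe();print(s)
E
```

```text
side {'fovy': 48.314703213113944, 'cx': 276.135419715524, 'cy': 212.3800589202691, 'xyz': array([ 0.09463384, -0.83002812,  1.09791962]), 'rotation': array([-2.34320277e+00,  4.50381229e-04, -4.71495660e-01])}
top {'fovy': 56.59324914039634, 'cx': 280.35583721159827, 'cy': 216.73088293158054, 'xyz': array([0.41058401, 0.09831756, 1.04262765]), 'rotation': array([-2.97319957e+00,  1.66377578e-03, -1.58497775e+00])}
{'clock': 0.1, 'qpos': array([ 1.19182935,  0.52194487, -0.03629708,  1.59991262,  0.02117859,
        1.02105775, -0.11279692]), 'qd': array([ 1.07558234e-03, -2.40360433e-03, -2.51497340e-05, -1.71010382e-03,
        1.07851926e-03, -3.30624746e-04, -1.34434506e-04]), 'joint_efforts': array([ 4.63025630e-03, -9.28492928e+01,  1.98507518e+00, -3.70537162e+01,
        1.83204201e-02,  5.31508660e-03,  1.99650532e-05]), 'position': array([ 0.18980545, -0.59519994,  0.23080329]), 'tool_rot': array([-3.14065607e+00,  5.96670499e-05,  3.08720894e-01]), 'force': array([-0.66599621,  0.24395767, -0.36557211]), 'moment': array([ 0.07727366, -0.00164758, -0.04324727]), 'finger_force': 0.0, 'grip_width': 0.08525778097694435}
```

View pics/side0.png

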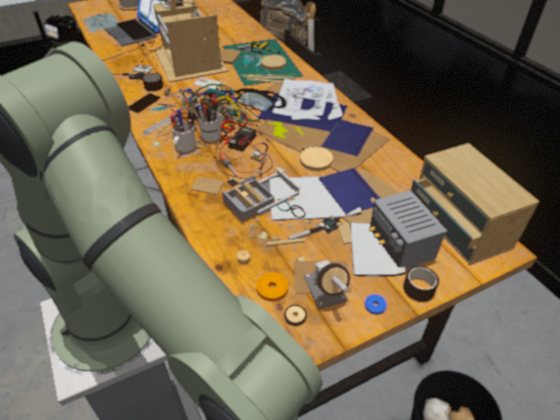

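View pics/top0.png

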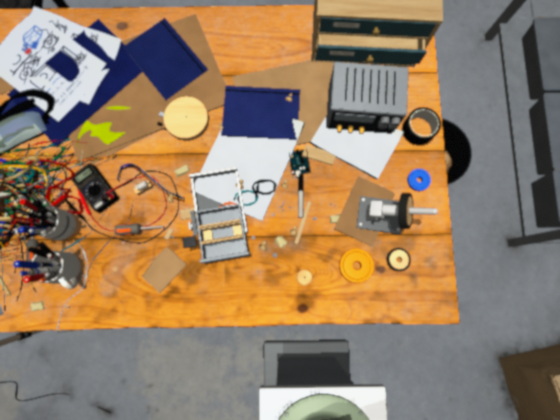

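The top view shows the wheel candidates: a black-tyred wheel on the spindle (405,210), a small black-tyred wheel lying flat (399,259), an orange one (357,265) and a blue one (419,180). The larger one that isn't blue or orange is the wheel on the spindle. The tray is near (222,230), with the lever pad (dark) at about (190,242). I'll confirm this in an enlarged crop.

```bash
cat > h.py <<'E'
import numpy as np,cv2
from scipy.spatial.transform import Rotation as Ro
from workcell import *
def cam(c):
    f=210/np.tan(np.radians(c["fovy"])/2); r=np.array(c["rotation"])
    M=r if r.shape==(3,3) else Ro.from_euler("xyz",r).as_matrix()
    return f,M,np.array(c["xyz"]),c["cx"],c["cy"]
def ray(c,u,v):
    f,M,o,cx,cy=cam(c); d=M@np.array([(u-cx)/f,(v-cy)/f,1]); return o,d/np.linalg.norm(d)
def onz(c,u,v,z):
    o,d=ray(c,u,v); return o+d*(z-o[2])/d[2]
def px(c,p):
    f,M,o,cx,cy=cam(c); q=M.T@(np.array(p)-o); return np.array([cx+f*q[0]/q[2],cy+f*q[1]/q[2]])
def tri(a,b):
    A=np.zeros((3,3));B=np.zeros(3)
    for o,d in(a,b):
        P=np.eye(3)-np.outer(d,d);A+=P;B+=P@o
    return np.linalg.solve(A,B)
E
python3 - <<'E'
from h import *
T=cv2.imread("pics/top0.png");S=cv2.imread("pics/side0.png")
a=cv2.resize(T[160:285,340:450],None,fx=4,fy=4,interpolation=cv2.INTER_CUBIC)[:500]
b=cv2.resize(T[160:270,170:260],None,fx=4,fy=4,interpolation=cv2.INTER_CUBIC)
o=np.zeros((500,800,3),np.uint8);o[:500,:440]=a;o[:440,440:800]=b
cv2.imwrite("pics/crop1.png",o)
c=get_calibration("top");print(cam(c)[1])
for n,u,v,z in[("wheel",405,210,.12),("tip",437,211,.13),("tray c",222,235,.014),("pad",190,242,.054),("blue",419,180,.01),("orange",357,265,.01),("smallw",399,259,.01),("pulley",305,277,.02),("marker",302,222,.016)]:print(n,onz(c,u,v,z).round(3))
E
```

```text
[[-1.41809244e-02 -9.85752270e-01  1.67604785e-01]
 [-9.99898061e-01  1.42591776e-02 -7.36626633e-04]
 [-1.66377501e-03 -1.67598145e-01 -9.85853992e-01]]
wheel [ 0.58  -0.202  0.12 ]
tip [ 0.574 -0.275  0.13 ]
tray c [0.539 0.253 0.014]
pad [0.517 0.328 0.054]
blue [ 0.682 -0.282  0.01 ]
orange [ 0.455 -0.102  0.01 ]
smallw [ 0.469 -0.213  0.01 ]
pulley [0.425 0.036 0.02 ]
marker [0.57  0.04  0.016]
```

View pics/crop1.png

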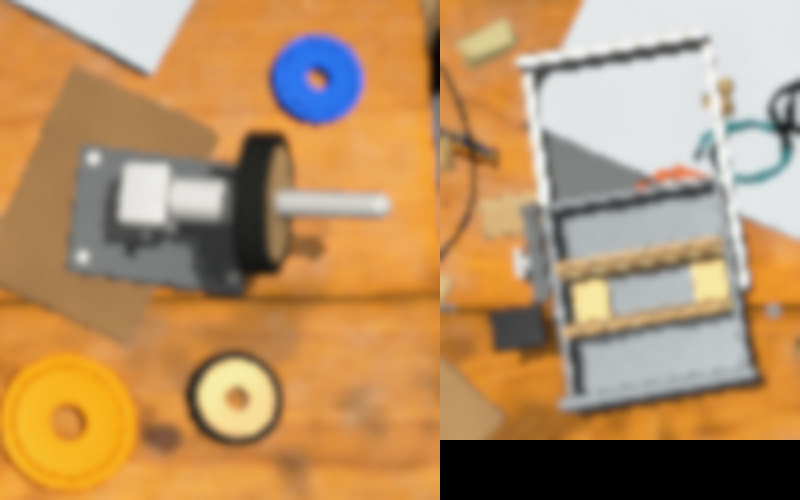

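The crop confirms it: the large black-tyred wheel is on the spindle, with the rod tip at full-image pixel (437.5,211). The small one at (399,259) is only about half its size. The slot chocks are at about (207.5,234.5) and (237.5,230), and the dark lever pad is at about (189,242).

```bash
cat >> h.py <<'E'
def rel(p,R):
    s=observe();q=np.array(s["position"]);M=Ro.from_euler("xyz",s["tool_rot"])
    d=M.inv().apply(np.array(p)-q)/.5; w=(M.inv()*Ro.from_matrix(R)).as_rotvec()/np.radians(120)
    return d.round(4),w.round(4)
E
python3 - <<'E'
from h import *
c=get_calibration("top")
f=lambda u,v,z:onz(c,u,v,z)
tip=f(437.5,211.2,.1347);base=f(409.8,210.8,.1047+.002)
print("tip",tip,"base",base)
d=tip-base;yaw=np.arctan2(d[1],d[0]);print("len",np.linalg.norm(d),"yaw deg",np.degrees(yaw))
h=np.array([np.cos(yaw),np.sin(yaw),0]);a=np.radians(28)
z=h*np.cos(a)+[0,0,np.sin(a)];x=h*np.sin(a)-[0,0,np.cos(a)]
O=tip-.074*z;print("O",O,"z",z,"x",x)
# grasp tool: z=x_sp, y=+-z_sp
for sg in(1,-1):
    Y=sg*z;X=np.cross(Y,x);R=np.c_[X,Y,x]
    print(sg,rel(O-.13*x,R))
cor=lambda cu,cv:(170+(cu-440)/4,160+cv/4)
a1=f(*cor(590,298),.022);a2=f(*cor(710,280),.022);print("slot",(a1+a2)/2,"tray yaw",np.degrees(np.arctan2(*(a1-a2)[[1,0]]))-90)
r1=f(*cor(525,62),.05);r2=f(*cor(570,400),.05);print("rail yaw",np.degrees(np.arctan2(*(r1-r2)[[1,0]])))
print("pad",f(*cor(517,328),.054))
E
```

```text
tip [ 0.57283239 -0.27417383  0.1347    ] base [ 0.57980493 -0.2182414   0.1067    ]
len 0.06293689524848022 yaw deg -97.10583671409114
O [ 0.58091488 -0.20933754  0.0999591 ] z [-0.10922288 -0.87616597  0.46947156] x [-0.05807484 -0.46586571 -0.88294759]
1 (array([ 1.0309, -0.6084,  0.0326]), array([-0.2301, -0.0504,  0.2025]))
-1 (array([ 1.0309, -0.6084,  0.0326]), array([ 0.0688, -0.3145, -1.2591]))
slot [0.54480667 0.25065264 0.022     ] tray yaw 7.799280683137525
rail yaw 8.681347777461703
pad [0.51681567 0.33024004 0.054     ]
```

Emit:
play_rows:
  deltas:
    - [0.6, -0.35, -0.12, -0.12, -0.02, 0.1, 0]
    - [0.6, -0.35, -0.12, -0.12, -0.02, 0.1, 0]
    - [0.6, -0.35, -0.12, -0.12, -0.02, 0.1, 0]
    - [0.6, -0.35, -0.12, -0.12, -0.02, 0.1, 0]
    - [0.6, -0.35, -0.12, -0.12, -0.02, 0.1, 0]
    - [0.6, -0.35, -0.12, -0.12, -0.02, 0.1, 0]
    - [0.6, -0.35, -0.12, -0.12, -0.02, 0.1, 0]
    - [0.6, -0.35, -0.12, -0.12, -0.02, 0.1, 0]

```text
clock: 0.9
position: [0.426, -0.3336, 0.2919]
tool_rot: [2.888, 0.013, 0.102]
force: [0.2, -1.0, -0.4]
grip_width: 0.0851
finger_force: 0.0
```

```bash
cat >> h.py <<'E'
def grasp(O,yaw,off,zo=0):
    a=np.radians(28);h=np.array([np.cos(yaw),np.sin(yaw),0])
    z=h*np.cos(a)+[0,0,np.sin(a)];x=h*np.sin(a)-[0,0,np.cos(a)]
    return np.array(O)+off*x+zo*z,np.c_[np.cross(z,x),z,x]
E
python3 - <<'E'
from h import *
print(rel(*grasp([.581,-.209,.1],np.radians(-97.1),-.13)),observe()["qpos"].round(2))
E
```

```text
(array([ 0.363 , -0.3622,  0.0605]), array([-0.1111, -0.0332,  0.1029])) [ 0.43  0.25 -0.02  1.88  0.29  0.91 -1.22]
```

Emit:
play_rows:
  deltas:
    - [0.36, -0.36, 0.02, -0.11, -0.03, 0.1, 0]
    - [0.36, -0.36, 0.02, -0.11, -0.03, 0.1, 0]
    - [0.36, -0.36, 0.02, -0.11, -0.03, 0.1, 0]
    - [0.36, -0.36, 0.02, -0.11, -0.03, 0.1, 0]
    - [0.36, -0.36, 0.02, -0.11, -0.03, 0.1, 0]
    - [0.36, -0.36, 0.06, -0.11, -0.03, 0.1, 0]
    - [0.36, -0.36, 0.06, -0.11, -0.03, 0.1, 0]
    - [0.36, -0.36, 0.06, -0.11, -0.03, 0.1, 0]

```text
clock: 1.7
position: [0.585, -0.1525, 0.2124]
tool_rot: [2.655, 0.001, -0.118]
force: [-0.7, -0.1, 0.6]
grip_width: 0.0854
finger_force: 0.0
```

Run:
```python
from h import *
s=observe();print(s["position"],s["tool_rot"],s["qpos"].round(2))
print(rel(*grasp([.581,-.209,.1],np.radians(-97.1),-.13)))
c=get_calibration("wrist");np.save("w1.npy",c,allow_pickle=True);print(c)
g=grab_frame("wrist")[:,:,::-1].copy();cv2.imwrite("pics/w1.png",g)
P=[grasp([.581,-.209,.1],np.radians(-97.1),0,k)[0] for k in(0,.01,.074)]
print([px(c,p).round(1) for p in P])
```

```text
[ 0.58503651 -0.15253517  0.21236141] [ 2.65519665e+00  6.03572835e-04 -1.18419197e-01] [-0.08  0.55 -0.02  1.71  0.56  1.07 -2.11]
(array([ 0.006 , -0.0057, -0.0085]), array([-0.0011, -0.001 ,  0.0025]))
{'fovy': 70.93858498859501, 'cx': 280.5104134667806, 'cy': 210.18129949877564, 'xyz': array([ 0.67253284, -0.09667204,  0.33885014]), 'rotation': array([ 2.82062683, -0.48563294, -1.68964422])}
[array([277.1, 198.5]), array([287.6, 198.6]), array([355.2, 198.9])]
```

View pics/w1.png

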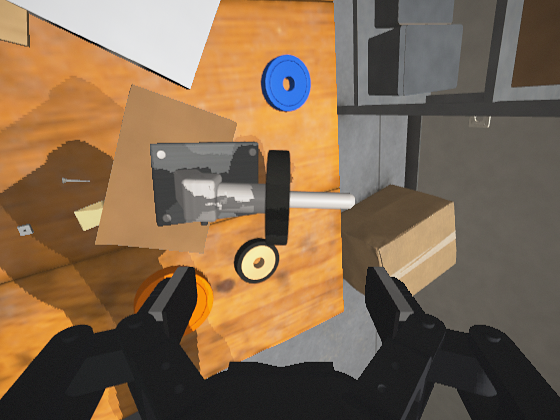

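The wrist view shows the rod tip at (354,200) and the wheel edge-on at u 267-289, within 1-2 px of prediction. The grasp estimate holds, so I'll go down with the fingers partly closed.

Emit:
play_rows:
  deltas:
    - [0.006, -0.006, 0, 0, 0, 0.002, 0.4]
    - [0.006, -0.006, 0, 0, 0, 0.002, 0.4]
    - [0.006, -0.006, 0.06, 0, 0, 0.002, 0.4]
    - [0.006, -0.006, 0.12, 0, 0, 0.002, 0.4]
    - [0.006, -0.006, 0.15, 0, 0, 0.002, 0.4]
    - [0.006, -0.006, 0.15, 0, 0, 0.002, 0.4]
    - [0.006, -0.006, 0.15, 0, 0, 0.002, 0.4]

```text
clock: 2.45
position: [0.5841, -0.1868, 0.1476]
tool_rot: [2.655, -0.005, -0.125]
force: [1.1, -0.3, 0.5]
grip_width: 0.0514
finger_force: 0.0
```

Run:
```python
from h import *
print(observe()["grip_width"],rel(*grasp([.581,-.209,.1],np.radians(-97.1),-.021)))
g=grab_frame("wrist")[:,:,::-1].copy();cv2.imwrite("pics/w2.png",g)
```

```text
0.05136159894151376 (array([-0.001 , -0.005 ,  0.0631]), array([-0.0011, -0.0018, -0.0016]))
```

View pics/w2.png

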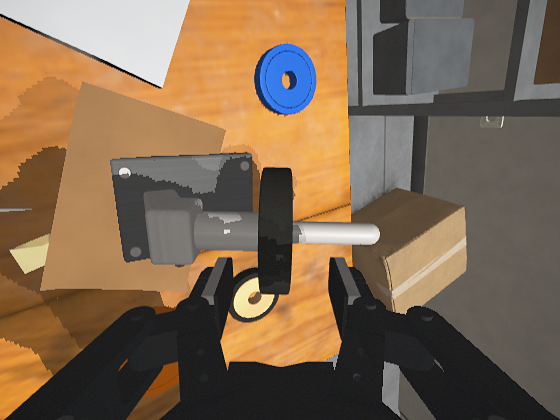

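The wheel (u≈276) lies between the fingertips (about 230 and 330). Next I'll go down the last 31 mm and grip.

Emit:
play_rows:
  deltas:
    - [0, -0.004, 0.03, 0, 0, 0, 0.4]
    - [0, -0.004, 0.05, 0, 0, 0, 0.4]
    - [0, -0.004, 0.063, 0, 0, 0, 0.4]
    - [0, -0.004, 0.063, 0, 0, 0, 0.4]
    - [0, -0.004, 0.063, 0, 0, 0, 0.9]
    - [0, -0.004, 0.063, 0, 0, 0, 0.9]
    - [0, -0.004, 0.063, 0, 0, 0, 0.9]
    - [0, -0.004, 0.063, 0, 0, 0, 0.9]
    - [0, -0.004, 0.063, 0, 0, 0, 0.9]
  newtons: 60

```text
clock: 3.4
position: [0.5826, -0.1995, 0.1182]
tool_rot: [2.655, -0.005, -0.124]
force: [0.5, 2.9, 5.0]
grip_width: 0.0184
finger_force: 60.1
```

Run:
```python
from h import *
s=observe();print(s["grip_width"],s["finger_force"],s["force"],s["position"],rel(*grasp([.581,-.209,.1],np.radians(-97.1),-.021)))
```

```text
0.018448896226665252 60.1315812292728 [0.48583943 2.87117722 4.96728738] [ 0.58263862 -0.19954541  0.11820787] (array([-0.0009, -0.0002, -0.0009]), array([-0.0012, -0.0019, -0.0013]))
```

Emit:
play_rows:
  deltas:
    - [0, 0, -0.006, 0, 0, 0, 0.9]
    - [0, 0.01, -0.006, 0, 0, 0, 0.9]
    - [0, 0.03, -0.006, 0, 0, 0, 0.9]
    - [0, 0.05, -0.006, 0, 0, 0, 0.9]
    - [0, 0.07, -0.006, 0, 0, 0, 0.9]
    - [0, 0.07, -0.006, 0, 0, 0, 0.9]

```text
clock: 4.0
position: [0.5781, -0.2314, 0.1379]
tool_rot: [2.654, -0.005, -0.127]
force: [-0.1, -0.8, -1.8]
grip_width: 0.0189
finger_force: 59.3
```

Run:
```python
from h import *
s=observe();print(s["grip_width"],s["finger_force"],s["force"],s["moment"])
g=grab_frame("wrist")[:,:,::-1].copy();cv2.imwrite("pics/w3.png",g)
```

```text
0.01893503191364381 59.29634612908558 [-0.111281   -0.76708695 -1.75176642] [ 0.67688867 -0.10158332 -0.03006887]
```

View pics/w3.png

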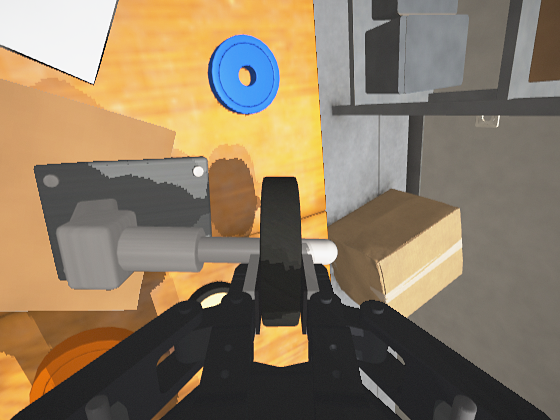

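The wheel is held squarely and sliding free on the rod (about 1.8 N, roughly its own weight). I'll slide it on past the tip.

Emit:
play_rows:
  deltas:
    - [0, 0.03, 0, 0, 0, 0, 0.9]
    - [0, 0.06, 0, 0, 0, 0, 0.9]
    - [0, 0.09, 0, 0, 0, 0, 0.9]
    - [0, 0.12, 0, 0, 0, 0, 0.9]
    - [0, 0.15, 0, 0, 0, 0, 0.9]
    - [0, 0.16, 0, 0, 0, 0, 0.9]
    - [0, 0.16, 0, 0, 0, 0, 0.9]

```text
clock: 4.75
position: [0.5694, -0.3002, 0.1747]
tool_rot: [2.655, -0.005, -0.126]
force: [1.4, 0.5, -1.6]
grip_width: 0.0185
finger_force: 59.4
```

Run:
```python
from h import *
s=observe();print(s["grip_width"],s["force"],s["position"],s["qpos"].round(2))
from h import *
ty=np.radians(8.3);tx=np.array([np.cos(ty),np.sin(ty),0])
for sg in(1,-1):
    Y=sg*tx;Z=np.array([0,0,-1.]);R=np.c_[np.cross(Y,Z),Y,Z]
    print(sg,rel([.545,.251,.014+.09-.025+.15],R))
```

```text
0.018493452423324813 [ 1.35441784  0.46439736 -1.63543895] [ 0.56937161 -0.30020655  0.1747487 ] [ 0.13  0.6   0.03  1.74  0.63  0.89 -1.97]
1 (array([-0.1865, -0.9101, -0.6053]), array([ 0.1643,  0.2119, -0.8603]))
-1 (array([-0.1865, -0.9101, -0.6053]), array([ 0.197 , -0.1527,  0.607 ]))
```

Emit:
play_rows:
  deltas:
    - [0, 0.05, -0.09, 0, 0, 0, 0.9]
    - [0, 0.1, -0.18, 0, 0, 0, 0.9]
    - [0, 0.11, -0.2, 0, 0, 0, 0.9]
    - [-0.09, -0.38, -0.44, 0.08, 0.1, -0.43, 0.9]
    - [-0.09, -0.38, -0.44, 0.08, 0.1, -0.43, 0.9]
    - [-0.09, -0.38, -0.44, 0.08, 0.1, -0.43, 0.9]
    - [-0.09, -0.38, -0.44, 0.08, 0.1, -0.43, 0.9]
    - [-0.09, -0.38, -0.44, 0.08, 0.1, -0.43, 0.9]
    - [-0.09, -0.38, -0.44, 0.08, 0.1, -0.43, 0.9]
    - [-0.09, -0.38, -0.44, 0.08, 0.1, -0.43, 0.9]

```text
clock: 5.75
position: [0.558, -0.0203, 0.2793]
tool_rot: [2.901, 0.13, 0.803]
force: [0.9, -0.6, -2.2]
grip_width: 0.0185
finger_force: 59.5
```

```bash
cat >> h.py <<'E'
def traytool(p,yawdeg=8.3):
    ty=np.radians(yawdeg);Y=np.array([np.cos(ty),np.sin(ty),0]);Z=np.array([0,0,-1.])
    return rel(p,np.c_[np.cross(Y,Z),Y,Z])
E
python3 - <<'E'
from h import *
s=observe();print(s["grip_width"],s["qpos"].round(2))
print(traytool([.545,.251,.26]))
E
```

```text
0.018460786561499732 [ 0.02  0.35 -0.33  1.78  0.44  1.06 -1.27]
(array([ 0.3741, -0.382 , -0.1039]), array([ 0.0781,  0.1096, -0.4256]))
```

Emit:
play_rows:
  deltas:
    - [0.374, -0.382, -0.104, 0.078, 0.11, -0.426, 0.9]
    - [0.374, -0.382, -0.104, 0.078, 0.11, -0.426, 0.9]
    - [0.374, -0.382, -0.104, 0.078, 0.11, -0.426, 0.9]
    - [0.374, -0.382, -0.104, 0.078, 0.11, -0.426, 0.9]
    - [0.374, -0.382, -0.104, 0.078, 0.11, -0.426, 0.9]
    - [0.374, -0.382, -0.104, 0.078, 0.11, -0.426, 0.9]
    - [0.374, -0.382, -0.104, 0.078, 0.11, -0.426, 0.9]
    - [0.374, -0.382, -0.104, 0.078, 0.11, -0.426, 0.9]
    - [0.374, -0.382, -0.104, 0.078, 0.11, -0.426, 0.9]

```text
clock: 6.65
position: [0.548, 0.2462, 0.2593]
tool_rot: [3.14, 0.003, 1.704]
force: [-0.2, -0.4, -1.0]
grip_width: 0.0186
finger_force: 59.5
```

Run:
```python
from h import *
s=observe();print(s["grip_width"],s["tool_rot"],s["qpos"].round(2),traytool([.545,.251,.26]))
c=get_calibration("wrist");g=grab_frame("wrist")[:,:,::-1].copy();cv2.imwrite("pics/w4.png",g)
np.save("w4.npy",c,allow_pickle=True);print(c["xyz"],px(c,[.545,.251,.014]),px(c,[.545,.251,.048]),px(c,[.517,.33,.054]))
```

```text
0.018649349992955797 [3.14046199e+00 3.08636210e-03 1.70377037e+00] [-0.09  0.52 -0.64  1.61  0.34  1.12 -0.68] (array([ 0.0102, -0.0047, -0.0015]), array([ 0.0005,  0.0015, -0.0057]))
[0.53586612 0.32647053 0.40208257] [279.09663896 171.42700024] [279.03736106 176.82617674] [263.37028668 105.45808801]
```

View pics/w4.png

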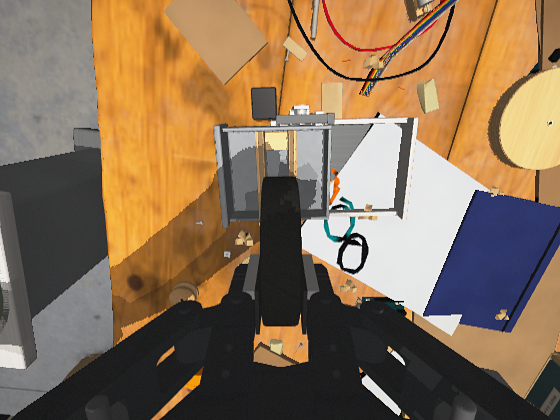

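The wrist view shows the wheel held above the tray. The slot walls appear at u≈260 and 295 (rows 130-170), the near chock at (277,142), the lever pad at (263,102) and the front panel at u≈216-228. I'll measure the walls numerically.

Run:
```python
from h import *
g=cv2.imread("pics/w4.png");h=cv2.cvtColor(g,cv2.COLOR_BGR2HSV)
m=((h[:,:,0]>8)&(h[:,:,0]<32)&(h[:,:,1]>60)).astype(np.uint8)
for v in(134,140,146,156,162,168):
    r=m[v,235:325];e=np.flatnonzero(np.diff(np.r_[0,r,0]))+235;print(v,e)
p=(h[:,:,2]<95)[80:125,245:282]
n,l,st,ce=cv2.connectedComponentsWithStats(p.astype(np.uint8));print(st,ce+[245,80])
c=np.load("w4.npy",allow_pickle=True).item()
for n,u,v,z in[("pad",263,102.5,.054),("front L",215.5,124,.06),("front R",224,222,.06)]:print(n,onz(c,u,v,z))
for v in(110,124,170,215):print(v,h[v,208:236,2],h[v,208:236,1])
```

```text
134 [255 297]
140 [255 297]
146 [256 297]
156 [256 266 288 297]
162 [256 266 288 297]
168 [257 266 288 297]
[[  0   0  37  45 856]
 [  6   7  26  33 790]
 [ 36   9   1   5   5]
 [ 35  17   1   6   6]
 [ 34  25   1   5   5]
 [ 33  33   1   2   2]
 [ 33  44   1   1   1]] [[262.06658879 100.79672897]
 [263.61012658 103.30379747]
 [281.          91.        ]
 [280.          99.5       ]
 [279.         107.        ]
 [278.         113.5       ]
 [278.         124.        ]]
pad [0.51623997 0.33301895 0.054     ]
front L [0.46668277 0.30352552 0.06      ]
front R [0.48446742 0.18808925 0.06      ]
110 [174 170 167 165 164 162 165 171 173 176 180 179 178 180 178 180 183 184
 183 181 190 200 210 209 209 210 215 218] [188 195 195 192 194 194 189 185 183 184 180 184 182 183 179 180 173 173
 178 186 187 182 187 187 183 181 185 185]
124 [232 231 230 229 228 223 192 186 176 168 135 104 105  65  65  64  63  66
  62  89 174 182 179 180 176 180 180 182] [186 178 181 182 182 189 186 188 183 178 151 120 112  43  43  36  36  39
  58 163 201 192 195 193 194 193 194 195]
170 [213 214 215 218 222 223 225 229 217 111 106 107 112 113 102  84  54  55
  57  56  55  54  66  84  80 112 110 110] [193 188 189 193 196 191 187 189 196  76  12   5   5   5   3   6   5   5
   9   0   5   5   8   9   6   2   5   2]
215 [147 150 148 150 151 148 144 142 145 144 142 140 140 104 105 108 107 106
 101  80  54  56  57  59  64  63  62  64] [167 172 176 178 182 184 181 180 181 182 180 184 193 118  17   5   5   2
   8   3   0   9   4  13   8   8   4   8]
```

Run:
```python
from h import *
c=np.load("w4.npy",allow_pickle=True).item()
A=[onz(c,a,v,.048) for v,a in((140,(255+297)/2),(168,(257+297)/2))]
for a in A:print("slot line",a)
ty=np.radians(8.3);tx=np.array([np.cos(ty),np.sin(ty),0]);n=tx
for a in A:print((a-[.545,.251,.048])@n)
for u,v in((217,170),(221,215),(217,133)):
    p=onz(c,u,v,.06);print("front",p,(p-[.545,.251,.06])@n)
```

```text
slot line [0.53571997 0.29406849 0.048     ]
slot line [0.54113869 0.26142786 0.048     ]
-0.0029656222286125735
-0.002315543674225054
front [0.47167092 0.25202871 0.06      ] -0.0724125143451142
front [0.48014716 0.19680768 0.06      ] -0.07199655570800928
front [0.46896536 0.29402    0.06      ] -0.0690280321429898
```

Run:
```python
from h import *
g=cv2.imread("pics/w4.png");h=cv2.cvtColor(g,cv2.COLOR_BGR2HSV)
print(h[124:172,277,1])
c=np.load("w4.npy",allow_pickle=True).item()
ty=np.radians(8.3);yy=np.array([-np.sin(ty),np.cos(ty),0])
for v in(148,150,152,154):print(v,(onz(c,277,v,.022)-[.543,.2505,.022])@yy)
print(traytool([.543,.2505,.13]))
```

```text
[ 12  15   3   6   5   6   9  15 115  76  79  80  80  78  78  76  77  76
  75  77  78  77  77  78  77  80  11   7   5   7   7   7   7   5   5   5
   7   2   5   2   5   5   7   5   5   5   2   2]
148 0.0318694374429916
150 0.029361612323468355
152 0.026843062905319376
154 0.024313720250113413
(array([ 0.0107, -0.0092,  0.2589]), array([ 0.0007,  0.0015, -0.0057]))
```

Emit:
play_rows:
  deltas:
    - [0.0125, -0.009, 0, 0, 0.0015, -0.006, 0.9]
    - [0.0125, -0.009, 0.05, 0, 0.0015, -0.006, 0.9]
    - [0.0125, -0.009, 0.12, 0, 0.0015, -0.006, 0.9]
    - [0.0125, -0.009, 0.19, 0, 0.0015, -0.006, 0.9]
    - [0.0125, -0.009, 0.24, 0, 0.0015, -0.006, 0.9]
    - [0.0125, -0.009, 0.25, 0, 0.0015, -0.006, 0.9]
    - [0.0125, -0.009, 0.25, 0, 0.0015, -0.006, 0.9]

```text
clock: 7.4
position: [0.5428, 0.2521, 0.1348]
tool_rot: [3.141, -0.001, 1.718]
force: [0.0, -0.3, -0.8]
grip_width: 0.019
finger_force: 59.4
```

Run:
```python
from h import *
s=observe();print(s["force"],s["moment"],s["grip_width"],traytool([.5428,.252,.0835]))
top=grab_frame("top")[:,:,::-1];w=grab_frame("wrist")[:,:,::-1]
a=cv2.resize(w[60:330,180:380],None,fx=2,fy=2,interpolation=cv2.INTER_CUBIC)
b=cv2.resize(top[150:285,165:265],None,fx=4,fy=4,interpolation=cv2.INTER_CUBIC)
cv2.imwrite("pics/c5.png",np.hstack([a,b]))
c=get_calibration("wrist");print(px(c,[.5428,.252,.048]))
```

```text
[ 0.00990843 -0.28072728 -0.77178124] [ 0.01453818 -0.08158412  0.00682435] 0.018970013356315398 (array([-3.000e-04, -1.000e-04,  1.027e-01]), array([ 0.0005, -0.0003,  0.0013]))
[280.25006304 214.89718985]
```

View pics/c5.png

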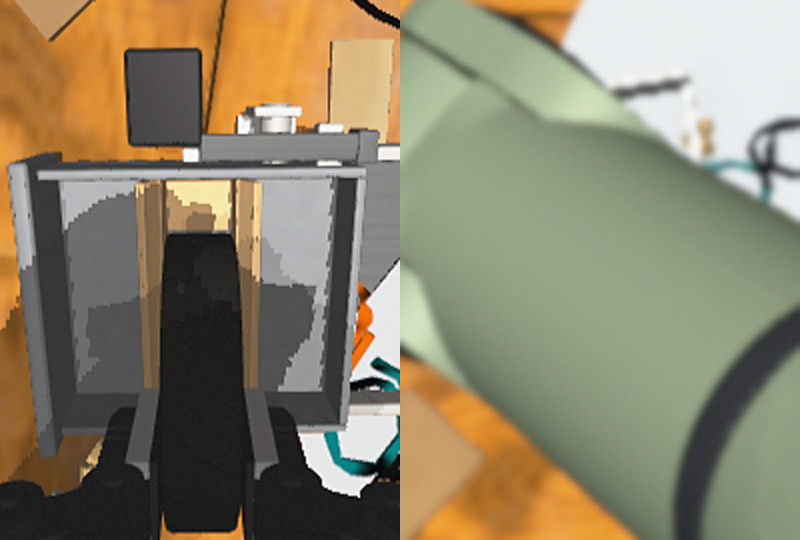

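In the crop the wheel's far edge (165-237, mid 201) lines up with the middle of the slot walls (140-262, mid 201). Now I'll lower it.

Emit:
play_rows:
  deltas:
    - [0, 0, 0.03, 0, 0, 0, 0.9]
    - [0, 0, 0.06, 0, 0, 0, 0.9]
    - [0, 0, 0.08, 0, 0, 0, 0.9]
    - [0, 0, 0.09, 0, 0, 0, 0.9]
    - [0, 0, 0.096, 0, 0, 0, 0.9]
    - [0, 0, 0.096, 0, 0, 0, 0.9]
    - [0, 0, 0.096, 0, 0, 0, 0.9]

```text
clock: 8.2
position: [0.5434, 0.2519, 0.087]
tool_rot: [3.14, -0.001, 1.718]
force: [0.1, 0.9, -1.1]
grip_width: 0.0186
finger_force: 59.6
```

Emit:
play_rows:
  deltas:
    - [0, 0, 0.002, 0, 0, 0, 0.9]
    - [0, 0, 0.004, 0, 0, 0, 0.9]
    - [0, 0, 0.006, 0, 0, 0, 0.9]
    - [0, 0, 0.006, 0, 0, 0, 0.9]
    - [0, 0, 0.006, 0, 0, 0, 0.9]

```text
clock: 8.7
position: [0.5432, 0.2518, 0.0837]
tool_rot: [3.14, -0.001, 1.718]
force: [0.4, 0.9, -2.1]
grip_width: 0.0188
finger_force: 59.6
```

Emit:
play_rows:
  deltas:
    - [0, 0, 0.002, 0, 0, 0, 0.9]
    - [0, 0, 0.004, 0, 0, 0, 0.9]
    - [0, 0, 0.004, 0, 0, 0, 0.9]
    - [0, 0, 0.004, 0, 0, 0, 0.9]

```text
clock: 9.1
position: [0.5433, 0.2518, 0.0819]
tool_rot: [3.14, -0.001, 1.718]
force: [-1.1, -0.5, 4.3]
grip_width: 0.0188
finger_force: 60.3
```

That's contact with the floor (about +4 N). I'll let go gently.

Emit:
play_rows:
  deltas:
    - [0, 0, 0, 0, 0, 0, 0.72]
    - [0, 0, 0, 0, 0, 0, 0.65]
    - [0, 0, 0, 0, 0, 0, 0.55]
    - [0, 0, 0, 0, 0, 0, 0.4]
    - [0, 0, 0, 0, 0, 0, 0.4]
    - [0, 0, 0, 0, 0, 0, 0.4]
    - [0, 0, -0.03, 0, 0, 0, 0.4]
    - [0, 0, -0.08, 0, 0, 0, 0.4]
    - [0, 0, -0.15, 0, 0, 0, 0.4]
    - [0, 0, -0.2, 0, 0, 0, 0.4]
  newtons: 20

```text
clock: 10.1
position: [0.5432, 0.2521, 0.1848]
tool_rot: [3.138, -0.001, 1.718]
force: [0.5, -0.3, -0.5]
grip_width: 0.0512
finger_force: 0.0
```

Run:
```python
from h import *
c=get_calibration("wrist");w=grab_frame("wrist")[:,:,::-1];cv2.imwrite("pics/w6.png",w);np.save("w6.npy",c,allow_pickle=True)
s=observe();print(s["qpos"].round(2),s["position"],traytool([.5165,.332,.16]))
```

```text
[-0.11  0.59 -0.62  1.69  0.4   0.98 -0.73] [0.54447968 0.25292632 0.18826549] (array([ 0.1645, -0.0326,  0.0567]), array([ 0.0035, -0.0012,  0.0012]))
```

View pics/w6.png

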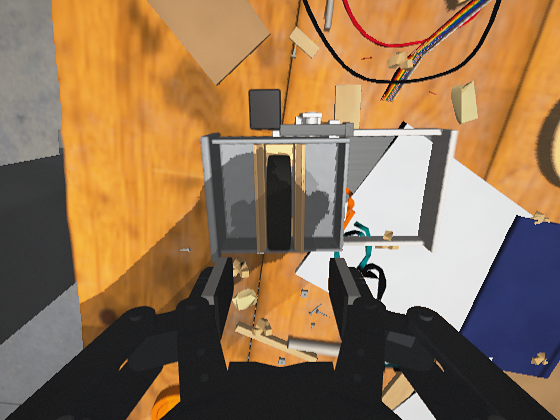

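The wheel is standing in the slot at u≈279, between walls at 262 and 298, with the gripper clear. The lever pad is at (265,109). Next, the pad.

Run:
```python
from h import *
g=cv2.imread("pics/w6.png");h=cv2.cvtColor(g,cv2.COLOR_BGR2HSV)
p=(h[:,:,2]<95)[80:129,240:283];n,l,st,ce=cv2.connectedComponentsWithStats(p.astype(np.uint8));i=1+st[1:,4].argmax();print(st[i],ce[i]+[240,80])
c=np.load("w6.npy",allow_pickle=True).item()
q=onz(c,*(ce[i]+[240,80]),.054);print(q)
t=np.radians(8.3);tx=np.array([np.cos(t),np.sin(t),0]);print("rel slot",(q-[.543,.252,.054])@tx)
print(traytool(q-.005*tx+[0,0,.046]))
```

```text
[   9    9   32   40 1250] [264.7312 108.4816]
[0.51676061 0.33308141 0.054     ]
rel slot -0.014259951126675765
(array([ 0.1663, -0.0426,  0.1767]), array([ 0.0035, -0.0012,  0.0012]))
```

Emit:
play_rows:
  deltas:
    - [0.08, -0.02, 0, 0, 0, 0, 1]
    - [0.166, -0.042, 0, 0, 0, 0, 1]
    - [0.166, -0.042, 0, 0, 0, 0, 1]
    - [0.166, -0.042, 0.06, 0, 0, 0, 1]
    - [0.166, -0.042, 0.12, 0, 0, 0, 1]
    - [0.166, -0.042, 0.17, 0, 0, 0, 1]
    - [0.166, -0.042, 0.17, 0, 0, 0, 1]
    - [0.166, -0.042, 0.17, 0, 0, 0, 1]

```text
clock: 10.95
position: [0.5104, 0.3311, 0.0978]
tool_rot: [3.14, -0.001, 1.718]
force: [0.7, -0.2, 0.6]
grip_width: -0.0
finger_force: 0.0
```

Run:
```python
from h import *
t=np.radians(8.3);tx=np.array([np.cos(t),np.sin(t),0])
s=observe();print(s["position"],s["grip_width"],traytool(np.array([.5168,.3331,.036])-.005*tx))
```

```text
[0.5104085  0.33109612 0.09776801] -7.178549022416253e-07 (array([0.002 , 0.003 , 0.1235]), array([ 0.0008, -0.0005,  0.0012]))
```

Emit:
play_rows:
  deltas:
    - [0.002, 0.003, 0.04, 0, 0, 0, 1]
    - [0.002, 0.003, 0.08, 0, 0, 0, 1]
    - [0.002, 0.003, 0.095, 0, 0, 0, 1]
    - [0.002, 0.003, 0.105, 0, 0, 0, 1]
    - [0.002, 0.003, 0.115, 0, 0, 0, 1]
    - [0.002, 0.003, 0.12, 0, 0, 0, 1]
    - [0.002, 0.003, 0.12, 0, 0, 0, 1]

```text
clock: 11.65
position: [0.5117, 0.3324, 0.0375]
tool_rot: [3.14, -0.001, 1.718]
force: [-3.5, -0.2, 2.1]
grip_width: -0.0
finger_force: 1.5
```

Emit:
play_rows:
  deltas:
    - [0, 0, 0.003, 0, 0, 0, 1]
    - [0, 0, 0.006, 0, 0, 0, 1]
    - [0, 0, 0.009, 0, 0, 0, 1]
    - [0, 0, 0.012, 0, 0, 0, 1]
    - [0, 0, 0.012, 0, 0, 0, 1]

```text
clock: 12.15
position: [0.5124, 0.3325, 0.0317]
tool_rot: [3.138, -0.001, 1.718]
force: [-3.9, -2.1, 18.8]
grip_width: -0.0
finger_force: 9.3
```

That's the lever's stop (18.8 N). I'll lift clear and check.

Emit:
play_rows:
  deltas:
    - [0, 0, -0.06, 0, 0, 0, 1]
    - [0, 0, -0.15, 0, 0, 0, 1]
    - [0, 0, -0.25, 0, 0, 0, 1]
    - [0, -0.1, -0.25, 0, 0, 0, 1]
    - [-0.08, -0.18, -0.25, 0, 0, 0, 1]
    - [-0.16, -0.18, -0.25, 0, 0, 0, 1]
    - [-0.16, -0.18, -0.25, 0, 0, 0, 1]

```text
clock: 12.85
position: [0.4348, 0.234, 0.1556]
tool_rot: [3.14, 0.003, 1.713]
force: [0.6, 0.4, -1.0]
grip_width: 0.0003
finger_force: 0.0
```

Run:
```python
from h import *
c=get_calibration("wrist");w=grab_frame("wrist")[:,:,::-1];cv2.imwrite("pics/w7.png",w);np.save("w7.npy",c,allow_pickle=True)
t=np.radians(8.3);tx=np.array([np.cos(t),np.sin(t),0])
print(observe()["position"],traytool(np.array([.543,.252,.035])-.112*tx))
print([px(c,p).round(0) for p in([.5168,.3331,.054],[.5168,.3331,.033])])
```

```text
[0.43517978 0.23686233 0.15586516] (array([-0.001 , -0.0069,  0.2417]), array([ 0.0014,  0.0004, -0.0007]))
[array([403., 104.]), array([393., 104.])]
```

View pics/w7.png

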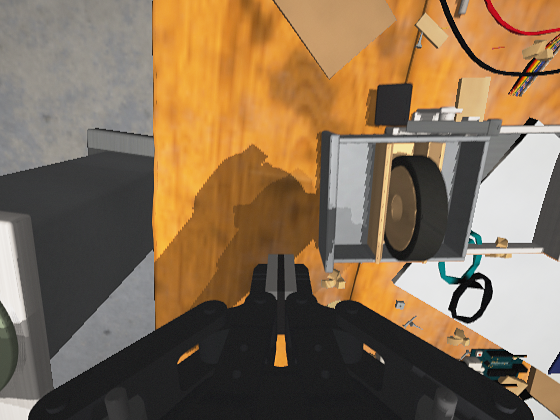

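The wheel is standing in the slot at (415,207). The pad is at (393,104), which matches the fully pressed prediction. Now down in front of the tray to push.

Emit:
play_rows:
  deltas:
    - [0, -0.007, 0.08, 0, 0, 0, 1]
    - [0, -0.007, 0.16, 0, 0, 0, 1]
    - [0, -0.007, 0.24, 0, 0, 0, 1]
    - [0, -0.007, 0.24, 0, 0, 0, 1]
    - [0, -0.007, 0.24, 0, 0, 0, 1]
    - [0, 0.01, 0.24, 0, 0, 0, 1]
    - [0, 0.025, 0.24, 0, 0, 0, 1]
    - [0, 0.035, 0.24, 0, 0, 0, 1]
    - [0, 0.045, 0.24, 0, 0, 0, 1]
    - [0, 0.053, 0.24, 0, 0, 0, 1]

```text
clock: 13.9
position: [0.4611, 0.2436, 0.0359]
tool_rot: [3.14, -0.001, 1.718]
force: [-1.5, -0.3, 0.8]
grip_width: -0.0
finger_force: 0.9
```

Emit:
play_rows:
  deltas:
    - [0, 0.01, 0, 0, 0, 0, 1]
    - [0, 0.022, 0, 0, 0, 0, 1]
    - [0, 0.036, 0, 0, 0, 0, 1]
    - [0, 0.05, 0, 0, 0, 0, 1]
    - [0, 0.064, 0, 0, 0, 0, 1]
    - [0, 0.078, 0, 0, 0, 0, 1]
    - [0, 0.092, 0, 0, 0, 0, 1]
    - [0, 0.106, 0, 0, 0, 0, 1]
    - [0, 0.12, 0, 0, 0, 0, 1]
    - [0, 0.132, 0, 0, 0, 0, 1]

```text
clock: 14.9
position: [0.5264, 0.2534, 0.0356]
tool_rot: [3.14, -0.001, 1.718]
force: [-2.7, 1.8, 0.7]
grip_width: -0.0002
finger_force: 1.2
```

Emit:
play_rows:
  deltas:
    - [0, 0.01, 0, 0, 0, 0, 1]
    - [0, 0.02, 0, 0, 0, 0, 1]
    - [0, 0.028, 0, 0, 0, 0, 1]
    - [0, 0.034, 0, 0, 0, 0, 1]
    - [0, 0.038, 0, 0, 0, 0, 1]
    - [0, 0.04, 0, 0, 0, 0, 1]
    - [0, 0.04, 0, 0, 0, 0, 1]

```text
clock: 15.6
position: [0.5458, 0.2562, 0.0357]
tool_rot: [3.14, -0.001, 1.718]
force: [-1.2, -0.2, -0.3]
grip_width: -0.0001
finger_force: 0.2
```

Emit:
play_rows:
  deltas:
    - [0, 0.003, 0, 0, 0, 0, 1]
    - [0, 0.006, 0, 0, 0, 0, 1]
    - [0, 0.009, 0, 0, 0, 0, 1]
    - [0, 0.012, 0, 0, 0, 0, 1]
    - [0, 0.012, 0, 0, 0, 0, 1]

```text
clock: 16.1
position: [0.5487, 0.2566, 0.0355]
tool_rot: [-3.138, 0.001, 1.719]
force: [-23.9, -5.7, 17.5]
grip_width: -0.0
finger_force: 12.4
```

The tray has hit its end stop (about 24 N). I'll back off and check numerically.

Emit:
play_rows:
  deltas:
    - [0, -0.01, 0, 0, 0, 0, 1]
    - [0, -0.05, 0, 0, 0, 0, 1]
    - [0, -0.12, 0, 0, 0, 0, 1]
    - [0, -0.16, -0.06, 0, 0, 0, 1]
    - [0, -0.16, -0.15, 0, 0, 0, 1]
    - [0, -0.16, -0.24, 0, 0, 0, 1]
    - [0, -0.16, -0.3, 0, 0, 0, 1]
    - [0, -0.16, -0.3, 0, 0, 0, 1]

```text
clock: 16.9
position: [0.4741, 0.2462, 0.1897]
tool_rot: [3.134, -0.002, 1.717]
force: [0.9, 0.9, -0.6]
grip_width: 0.0001
finger_force: 0.0
```

Run:
```python
from h import *
c=get_calibration("wrist");w=grab_frame("wrist")[:,:,::-1].copy();cv2.imwrite("pics/w8.png",w)
print(observe()["position"])
t=np.radians(8.3);tx=np.array([np.cos(t),np.sin(t),0]);ty=np.array([-tx[1],tx[0],0])
S=np.array([.543,.252,0])+.09*tx
h=cv2.cvtColor(w,cv2.COLOR_BGR2HSV)
for n,p in(("front top",S-.067*tx+[0,0,.06]),("wheel centre",S+[0,0,.059]),("wheel top",S+[0,0,.104]),("wheel near",S-.045*ty+[0,0,.059]),("wheel far",S+.045*ty+[0,0,.059]),("pad dn",[.5168,.3331,.033])):print(n,px(c,p).round(0))
u,v=px(c,S-.067*tx+[0,0,.06]).astype(int)
for k in(-20,0):
    print(h[v+k,u-15:u+15,1],h[v+k,u-15:u+15,2])
u,v=px(c,S+[0,0,.06]).astype(int)
m=((h[:,:,2]<70)&(h[:,:,1]<110)).astype(np.uint8)[:260]
n,l,st,ce=cv2.connectedComponentsWithStats(m)
for i in range(1,n):
    if st[i,4]>300:print(st[i],ce[i].round(0))
```

```text
[0.47344823 0.24547918 0.18751062]
front top [375. 205.]
wheel centre [443. 204.]
wheel top [472. 220.]
wheel near [435. 246.]
wheel far [451. 158.]
pad dn [337. 114.]
[ 5 13  4  9  4 13  4  0  9  4  9  9  5  7  5  3  3  3  4  4  2  3  7  7
  6  7  3  3  6  4] [ 54  59  57  56  58  59  57  55  58  59  57  57  53  69 140 174 190 180
 176 176 160 157 183 182 182 181 180 181 181 180]
[9 4 9 4 0 4 4 4 9 0 9 4 6 7 4 1 3 3 2 5 3 3 4 4 4 6 6 6 7 6] [ 57  58  56  57  57  58  58  57  56  57  57  62 139 113 190 179 176 176
 166 158 182 178 179 180 180 180 180 179 179 179]
[370   0  59  85 345] [392.  42.]
[322  96  30  38 984] [336. 114.]
[ 351  139   26  121 1609] [364. 195.]
[ 416  146   92  104 4763] [469. 200.]
[    0   149   131   111 11711] [ 72. 208.]
[375 237  35  13 332] [390. 243.]
```

Run:
```python
from h import *
w=cv2.imread("pics/w8.png");h=cv2.cvtColor(w,cv2.COLOR_BGR2HSV);c=get_calibration("wrist")
t=np.radians(8.3);tx=np.array([np.cos(t),np.sin(t),0]);ty=np.array([-tx[1],tx[0],0]);S=np.array([.543,.252,.059])+.09*tx
for n,a in(("near face",-.01),("far face",.01)):
    P=np.array([px(c,S+a*tx+.045*(np.cos(b)*ty+np.sin(b)*np.array([0,0,1]))) for b in np.linspace(0,2*np.pi,60)]);print(n,P.min(0).round(),P.max(0).round())
for v in(180,200,215):
    r=h[v,400:520];print(v,"".join("w" if s>60 and 5<a<35 else "k" if b<60 else "." for a,s,b in r.tolist()))
```

```text
near face [414. 157.] [465. 251.]
far face [432. 157.] [489. 251.]
180 ......wwwwwwwwwwwwwwwwwwwwwwwwwwwwwwwwwwwwwwwwwwwwkkkkkkkkkkkkkkkkkkkkkkkkkkkkkkkkkkkkkkkkkkkkkkkkkk...........w........
200 ...wwwwwwwwwwwwwwwwwwwwwwwwwwwwwwwwwwwwwwwwwwwwwwwwwwwkkkkkkkkkkkkkkkkkkkkkkkkkkkkkkkkkkkkkkkkkk..........w.............
215 .wwwwwwwwwwwwwwwwwwwwwwwwwwwwwwwwwwwwwwwwwwwwwwwwwwwwkkkkkkkkkkkkkkkkkkkkkkkkkkkkkkkkkkkkkkk............................
```

The front edge (u≈374, predicted 375), the pressed pad (336,114) and the wheel outline (far edge ≈490, predicted 489) all agree with the tray being home and the wheel standing. Handing in.

```bash
python3 -c "
from workcell import *
print(job_done())"
```

```text
the job is handed in; nothing more can be done
None
```

The job is handed in at about 17 s of the 64 s allowed: the wheel stands in the tray slot, the release lever is pressed to its stop, and the tray is pushed to its end stop; the final check was by image measurements because all ten picture views were used.

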